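# Arm the contact tester and hold a sample flush on its sloped face

## Robot

A 6-joint arm with a two-finger parallel gripper is mounted at the origin on the work surface. World frame = base frame: x ahead of the robot, y to its left, z up, the work surface at z = 0. Lengths are in mm, angles in rad, forces in N, time in s.
With the tool pointing down it reaches from about 250 to 775 mm from the base axis. Payload 8.9 kg.
Tool frame: the origin (TCP) lies between the finger pads; the fingertips stand 19 mm ahead of it and the grasp point (between the pads) is the TCP; z points along the fingers, y is the direction in which the jaws open and shut (so a half turn about z gives the same grasp; the last joint's range is limited). The gripper opens to 85 mm and grips with 20 to 120 N. Pads are 22 mm wide; open, the fingers measure 114 mm over their backs; the gripper's body (76 mm by 85 mm) begins 54 mm behind the grasp point. The pads swing forward as they close: fully open they stand 13 mm farther back than shut.
Start: joints at [-1.409, 0.291, -0.153, 1.127, 0, 1.431], TCP at [155.551, -501.426, 250.305] pointing down, gripper open.
Joint ranges: [-2.52, 2.52], [-0.91, 1.74], [-1.3, 1.37], [-1.96, 2.02], [-1.52, 1.47], [-3.14, 3.14]. Speed limits (rad/s): [2.22, 2.22, 2.79, 3.14, 3.14, 3.14].

## Interface

Orientations are given as a unit quaternion [w, x, y, z].
In Python, from bench import bot gives the robot as it stands.
- The arm moves only by the tool step_arm, never from a script. Its argument "moves" is a list of rows, each a list of 7 numbers: the turn, a rotation vector about the tool's x, y, z as a fraction of full scale, then the shift along the tool's x, y, z as a fraction of full scale, then the opening, from 0 (shut) to 1 (fully open). A call has 1 to 8 rows; each row shifts and turns the commanded pose from where the row before left it, along the tool's axes as they then stand; what a row does not reach is not made up. Full scale, the value 1, is 0.025 m for a shift and 8 degrees for a turn. A row lasts 1/8 s, in which the tool goes at most 62.5 mm and 10.7 degrees, less where a joint would pass 70% of its speed; a pose out of reach is approached as far as the arm can. A call with a number of a shift or a turn outside -1 to 1 is refused whole. A call with a gripper value outside its range is refused whole. The fingers move at their own pace and stop on an object; "force" is the grip in N (left out, the last holds). Time passes only in rows, so rows that do not move let the fingers close. It gives the time, the measured TCP pose, the force and the opening at its end, in the units of the state.
- bot.read_state(): the state, without advancing time (a new reading comes with each control period).
- bot.snapshot(name): name is "side" or "top" or "wrist"; returns the picture (480x640x3 uint8, blue, green, red); there is no depth.
- bot.camera_params(name): a dict with "fx", "fy", "cx", "cy" (pixels), "R" (3x3) and "t" (3): a world point X has camera coordinates R X + t. Camera axes: x right, y down, z forward; pixel columns grow to the right and rows downward; lengths in mm; the calibration is good to about 2 mm. The wrist camera is an equidistant fisheye: a pixel r from the principal point sees the ray r / f radians off the axis. A picture is of the moment at which its call begins: read the wrist's pose just before it. camera_params takes no time and is no camera call; for the wrist camera it gives the pose at the moment of the call.
- bot.close_job(): hands the job in, once; it reports no verdict.
The state is a dict: "t": time; "q": joint angles; "joint_velocities": joint speeds; "joint_efforts": joint torques, N m; "eef_pos": TCP position; "tcp_rot": TCP orientation; "ft_force": force on the tool from outside, world axes, zero at the start; "moment": the same for the moment, N m; "finger_gap": opening from 0.0 (shut) to 1.0 (fully open).
Only numpy, scipy, OpenCV 4.12 (cv2) and the standard library are available. Lean on these libraries where they do the work, as an engineer would, in place of code of your own. Each camera call takes 0.05 s, during which the arm holds its last target.

## Task

Switch on the contact tester by turning its bar-shaped selector knob clockwise (seen from above) until it clicks past its detent into the next position. Then take the wide rectangular sample plate by its bar grip, tilt it to match the tester's sloped sprung face and press it flush on that face, centred and square with the bar running up the slope, until the springs are about half way in; the program finishes while the robot is still holding the plate pressed there. Do not disturb the other things on the bench.

Things in the scene. Friction and masses are not known exactly. Their poses are not given: they have to be found in the camera images.
- selector_grip (a point): Selector knob: black disc 52 mm across, 6 mm high, on the right half of the tester's white deck (deck 35 mm above the bench), with an upright bar 46 mm long (x), 12 mm thick (y), 34 mm high from the disc, to 75 mm above the bench. This point is on the vertical turning axis, 65 mm above the bench. x runs along the bar and turns with it. Pinch the bar across its thickness. 160 mm beside the stage.
- selector (a joint): Turn of the selector knob, rad: 0 at the start (off), growing clockwise seen from above. A spring detent resists with about 0.1 N m at first, is passed at about 0.53, then the knob snaps on to the next position, 1.05 (60 degrees), at its stop, and stays there; before that it springs back.
- face_center (a point): Centre of the top of the tester's sloped contact face, on its left half: steel plate 96 mm (x, up the slope) by 88 mm (y) by 10 mm, on a stage locked at 15 to 34 degrees. x points up the slope, away from the robot; y level; z the outward normal (up and towards the robot). 80 to 91 mm above the bench. The face is sprung along its normal and moves in when pressed, and this point with it.
- face (a joint): How far the sprung face is pressed in along its normal, m: 0 at rest, 0.008 at its stop. It starts to move at 2 N and gives 2 N more per mm (10 N at half travel, 4 mm).
- sample_grip (a point): Sample: plain steel plate 72 (x) by 60 (y) by 8 mm lying flat, with an upright bar on its middle 46 mm long (x), 12 mm thick (y), 38 mm high (top 46 mm above the underside). 0.16 to 0.3 kg. This point is in the bar, 30 mm above the underside; z up. The only wide rectangular plate: a narrow strip and a round disc lie near it; the three may lie in any of three places.
- sample_under (a point): Centre of the underside of the sample plate (the side to lay flush on the sloped face); axes as for sample_grip, 30 mm below it.
- sample: The sample plate itself; its origin is the centre of its underside, axes as for sample_grip.
- strip_grip (a point): Bystander: narrow steel strip 72 by 26 by 8 mm with an upright bar 30 by 12 by 38 mm; this point is 30 mm above its underside. Leave alone.
- disc_grip (a point): Bystander: round steel disc 60 mm across, 8 mm thick, with an upright round pin 16 mm across and 38 mm high; this point is 30 mm above its underside. Leave alone.
- reel: Bystander: flat reel 100 mm across, 24 mm high, lying on the bench; origin at the centre of its underside.
- jar: Bystander: jar 64 mm across, 85 mm high; origin at the centre of its underside.
- driver: Bystander: screwdriver about 190 mm long lying on the bench; its x axis runs along it towards the tip.
- bin: Bystander: open bin 120 by 110 by 60 mm; origin at the centre of its underside.
- can: Bystander: can 52 mm across, 140 mm high; origin at the centre of its underside.
- stage: The tilted stage that carries the sprung contact face; its origin is the middle of its lower edge nearest the robot, 39 mm above the bench; axes as for face_center.
Not all that is in view belongs to the job. What is shaped like the sample but blue or yellow is not meant.

How it is judged (in metres and radians):
On the way, in this order (a step that is already met when the one before it is completed fails the run):
1. the selector knob has clicked past its detent into the next position (value of joint selector above 0.9 rad), for 0.2 s.
2. the sample plate is picked up by the gripper, clear of the bench (height (world z) of sample_under above 0.03 m and contact force between the fingers and sample above 1 N), for 0.2 s.
At the end, for the whole second after the job is handed in: Knob past 0.9 rad; sample underside flush on the sloped face (within 0.06 rad and 3 mm), centred within 11 mm each way, bar within 0.15 rad of the slope line; springs 1.5 to 6.8 mm in, 3 to 25 N between plate and face; fingers still holding the plate (over 2 N), at rest (value of joint selector above 0.9 rad and angle between the z axis of sample_under and the z axis of face_center, either way round below 0.06 rad and angle between sample_under's own z axis and vertical below 1.2 rad and angle between the x axis of sample_under and the x axis of face_center, either way round below 0.15 rad and x of sample_under in the frame of face_center between -0.011 and 0.011 m and y of sample_under in the frame of face_center between -0.011 and 0.011 m and z of sample_under in the frame of face_center between -0.003 and 0.003 m and value of joint face between 0.0015 and 0.0068 m and contact force between sample and stage between 3 and 25 N and contact force between the fingers and sample above 2 N and linear speed of sample below 0.02 m/s); the arm keeps its last pose, push and grip.
It fails at once if a bystander is disturbed (moved by more than 30 mm) (distance of any of strip_grip, disc_grip, reel, jar, driver, bin, can from where it was at the start of the episode above 0.03 m).
It also fails if it takes over 51 s, if anything falls off the work surface, if the arm or the gripper's body presses on something with over 40 N, if the wrist force passes 120 N, or if a joint passes its speed limit or range.

## Working session

There is one attempt and no reset: what is moved stays moved. The work goes in short steps, Python scripts to look and compute and a tool call to move; the robot and the scene stay as the last step left them, time stands still between calls to the robot, and variables do not carry over. Pictures are saved under pics/ and viewed, and the job is handed in when it is done.

Besides the shell and the picture viewer there is one more tool, called after ">>>" as name([rows], argument=value, ...), one row to a line, values as JSON. step_arm: Moves the arm, as the interface text tells. Its arguments: {"type":"object","properties":{"moves":{"type":"array","items":{"type":"array","items":{"type":"number","minimum":-1,"maximum":1}}},"force":{"type":"number"}},"required":["moves"]}

```bash
mkdir -p pics; ls; python3 - <<'E'
from bench import bot
import cv2
for n in ("side","top"):
    cv2.imwrite(f"pics/{n}0.png",bot.snapshot(n))
    p=bot.camera_params(n); print(n,p)
cp=bot.camera_params("wrist");cv2.imwrite("pics/wrist0.png",bot.snapshot("wrist"));print(cp)
print(bot.read_state())
E
```

```text
pics
side {'fx': 509.8898481854368, 'fy': 509.8898481854368, 'cx': 315.49821970252145, 'cy': 227.58682635493662, 'R': array([[-0.97016451, -0.24244165,  0.00169564],
       [-0.18911922,  0.75237399, -0.63100499],
       [ 0.15170614, -0.61249932, -0.77577692]]), 't': array([ 500.97763141,  135.52888224, 1143.45745928])}
top {'fx': 556.4253614601134, 'fy': 556.4253614601134, 'cx': 326.30051235937793, 'cy': 234.50123217290692, 'R': array([[-0.02504828, -0.99965421, -0.00800319],
       [-0.99114907,  0.0258776 , -0.13020701],
       [ 0.13036909,  0.0046709 , -0.99145453]]), 't': array([  -2.97588444,  549.19773606, 1467.92168598])}
{'fx': 371.64829954431775, 'fy': 371.64829954431775, 'cx': 328.9313491163875, 'cy': 235.13514247945452, 'R': array([[ 0.29704356, -0.95486342, -0.00098588],
       [-0.92186333, -0.28704652,  0.26033111],
       [-0.24886365, -0.07642084, -0.9655189 ]]), 't': array([-525.40321755,  -34.06819524,  378.95808332])}
{'t': 0.15, 'q': array([-1.40927043e+00,  2.91150127e-01, -1.53968117e-01,  1.12670131e+00,
        1.20404543e-06,  1.43149767e+00]), 'joint_velocities': array([-0.00058167, -0.00181094,  0.00172642, -0.00061559, -0.00019502,
        0.00186293]), 'joint_efforts': array([ 1.03986960e-03, -5.37370133e+01,  3.31521142e+01,  1.13868242e-02,
       -1.89413154e-04,  1.97121585e-05]), 'eef_pos': array([ 155.51356901, -501.0985488 ,  249.85895006]), 'tcp_rot': array([-5.11588651e-04,  9.88709255e-01,  1.49845744e-01, -5.08377681e-06]), 'ft_force': array([ 0.92604932,  1.13113031, -0.62718365]), 'moment': array([-0.02359497,  0.05294074, -0.0313513 ]), 'finger_gap': 1.0059210801018013}
```

View pics/top0.png

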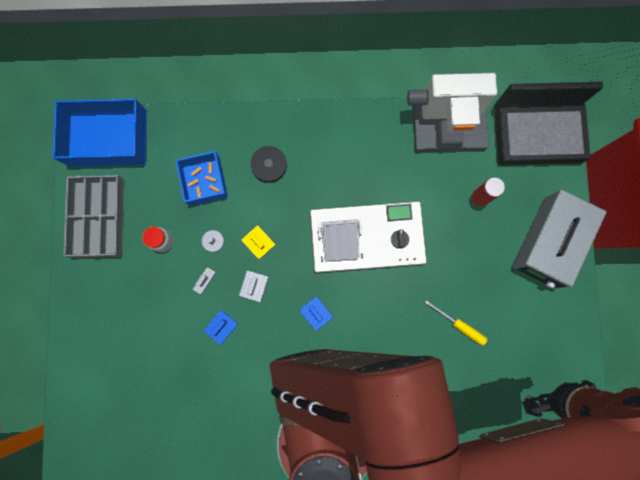

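View pics/side0.png

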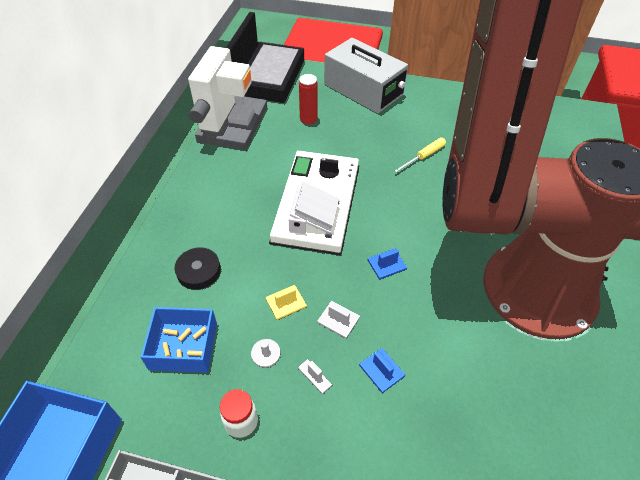

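View pics/wrist0.png

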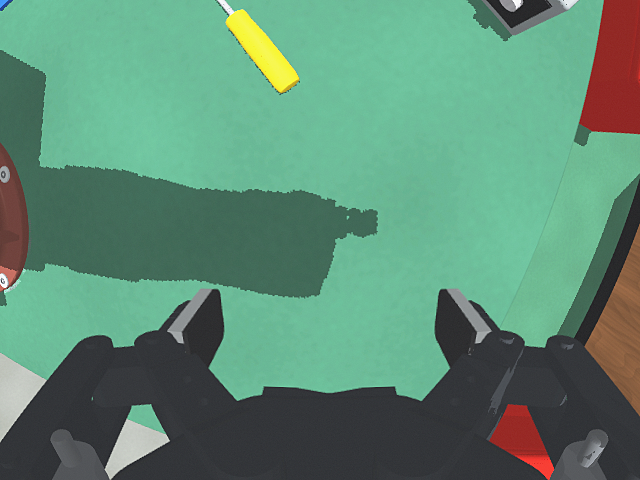

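The top view shows the tester at about (368,237), with the stage at (340,240) and the knob at (400,239). There are three grey pieces: a rectangular plate at (254,286), a strip at (204,281) and a disc at (213,241). The blue pieces at (316,313) and (220,327) and the yellow one at (258,242) are decoys. The wide grey plate at (254,286) fits the sample, so I'll enlarge that and the knob.

```bash
cat > h.py <<'E'
import numpy as np, cv2
from scipy.spatial.transform import Rotation as Rot
def ray(p,u,v):
    d=np.array([(u-p['cx'])/p['fx'],(v-p['cy'])/p['fy'],1.0])
    R=np.array(p['R']);t=np.array(p['t'])
    return -R.T@t, R.T@d
def on_z(p,u,v,z):
    o,d=ray(p,u,v); return o+d*(z-o[2])/d[2]
def proj(p,X):
    c=np.array(p['R'])@np.asarray(X,float)+p['t']; return np.array([p['fx']*c[0]/c[2]+p['cx'],p['fy']*c[1]/c[2]+p['cy']])
def fray(p,u,v):
    a=np.array([(u-p['cx'])/p['fx'],(v-p['cy'])/p['fy']]);r=np.hypot(*a)
    d=np.array([*(a/r*np.sin(r)),np.cos(r)]) if r>1e-9 else np.array([0,0,1.])
    R=np.array(p['R']);return -R.T@np.array(p['t']),R.T@d
def fproj(p,X):
    c=np.array(p['R'])@np.asarray(X,float)+p['t'];rho=np.hypot(c[0],c[1]);th=np.arctan2(rho,c[2])
    return np.array([p['fx']*th*c[0]/rho+p['cx'],p['fy']*th*c[1]/rho+p['cy']])
def tri(r1,r2):
    A=[];b=[]
    M=np.zeros((3,3));v=np.zeros(3)
    for o,d in (r1,r2):
        d=d/np.linalg.norm(d);P=np.eye(3)-np.outer(d,d);M+=P;v+=P@o
    return np.linalg.solve(M,v)
def Rq(q): return Rot.from_quat([q[1],q[2],q[3],q[0]]).as_matrix()
E
python3 - <<'E'
import cv2
from h import *
from bench import bot
t=cv2.imread("pics/top0.png");s=cv2.imread("pics/side0.png")
cv2.imwrite("pics/c1.png",cv2.resize(t[195:280,305:430],None,fx=6,fy=6,interpolation=cv2.INTER_CUBIC))
cv2.imwrite("pics/c2.png",cv2.resize(t[220:310,185:285],None,fx=6,fy=6,interpolation=cv2.INTER_CUBIC))
cv2.imwrite("pics/c3.png",cv2.resize(s[145:255,265:365],None,fx=5,fy=5,interpolation=cv2.INTER_CUBIC))
cv2.imwrite("pics/c4.png",cv2.resize(s[295:395,240:370],None,fx=5,fy=5,interpolation=cv2.INTER_CUBIC))
p=bot.camera_params("top")
for n,u,v,z in [("knob",400,239,75),("stage",340,240,85),("sample",254,286,8),("strip",204,281,8),("disc",213,241,8),("yellow",258,242,8),("b1",316,313,8),("b2",220,327,8),("driver",457,323,10),("can",490,190,140)]: print(n,on_z(p,u,v,z))
E
```

```text
knob [ 526.8362678  -210.39199853   75.        ]
stage [527.08313232 -52.62878507  85.        ]
sample [416.35951424 183.46628841   8.        ]
strip [433.41587519 319.86330429   8.        ]
disc [542.71048871 295.44236278   8.        ]
yellow [536.71426028 171.47471655   8.        ]
b1 [339.35872603  16.3130394    8.        ]
b2 [308.42886479 276.17728695   8.        ]
driver [ 303.29471546 -362.14171286   10.        ]
can [ 638.14671531 -435.13354371  140.        ]
```

View pics/c1.png

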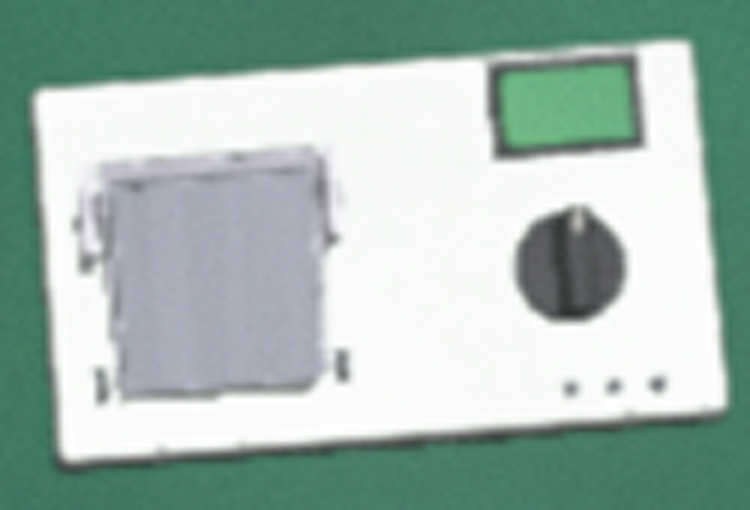

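View pics/c2.png

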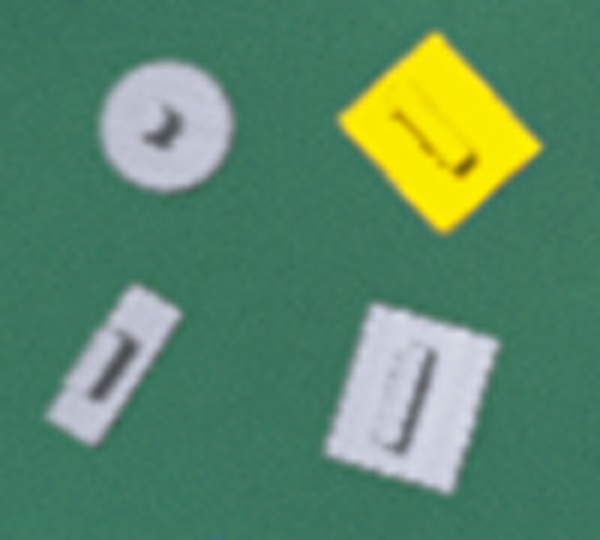

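View pics/c3.png

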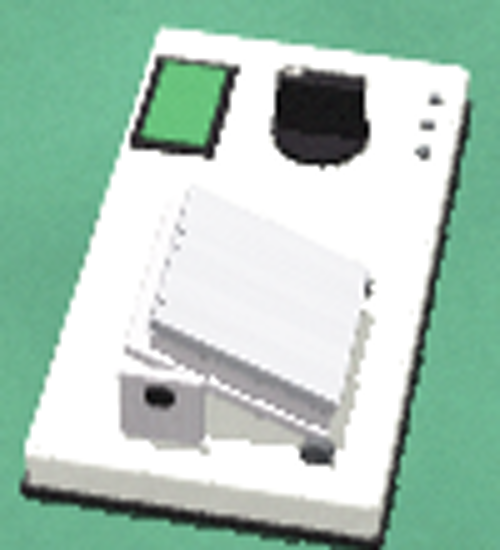

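View pics/c4.png

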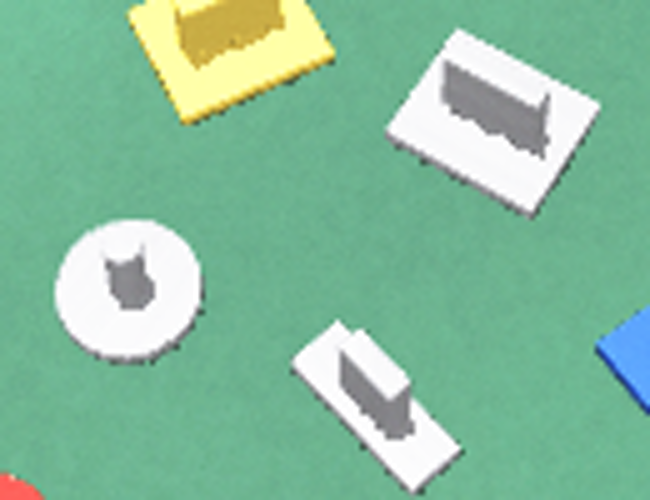

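The crop confirms the sample. The grey plate at (254,286) is a wide rectangle with a long bar, while its grey neighbours are a narrow strip and a disc with a pin. Next I'll measure the knob, deck, face and sample.

```bash
python3 - <<'E'
from h import *
from bench import bot
np.set_printoptions(precision=1,suppress=True)
t=cv2.imread("pics/top0.png");P=bot.camera_params("top");S=bot.camera_params("side")
hsv=cv2.cvtColor(t,cv2.COLOR_BGR2HSV)
# deck
def big(m,x0,y0,x1,y1):
    z=np.zeros_like(m);z[y0:y1,x0:x1]=m[y0:y1,x0:x1]
    c,_=cv2.findContours(z,cv2.RETR_EXTERNAL,cv2.CHAIN_APPROX_NONE);return max(c,key=cv2.contourArea)
m=((hsv[...,1]<60)&(hsv[...,2]>140)).astype(np.uint8)
def rectw(c,z):
    pts=np.array([on_z(P,u,v,z)[:2] for u,v in c[:,0,:]],np.float32)
    return cv2.minAreaRect(pts),cv2.boxPoints(cv2.minAreaRect(pts))
for n,b,z in (("deck",(300,190,440,285),35),("sample",(235,265,275,308),8),("strip",(188,262,220,300),8)):
    r,bx=rectw(big(m,*b),z);print(n,r);print(bx)
k=(hsv[...,2]<110).astype(np.uint8)
c=big(k,387,224,414,254);(e)=cv2.fitEllipse(c);print("knob",e)
pts=np.array([on_z(P,u,v,41)[:2] for u,v in c[:,0,:]],np.float32);print(cv2.minEnclosingCircle(pts), cv2.fitEllipse(pts))
# face corners by hand from crops
top=[(113,183),(322,178),(318,388),(121,396)] # far-left, far-right, near-right, near-left
side=[(152,325),(192,188),(368,268),(335,405)]
for a,b in zip(top,side):
    ra=ray(P,305+a[0]/6-.4,195+a[1]/6-.4);rb=ray(S,265+b[0]/5-.4,145+b[1]/5-.4);X=tri(ra,rb);print("face",X,proj(P,X)-[305+a[0]/6,195+a[1]/6])
W=bot.camera_params("wrist");st=bot.read_state();C=-W['R'].T@W['t'];print("cam in tool",Rq(st['tcp_rot']).T@(C-st['eef_pos']),"axis in tool",Rq(st['tcp_rot']).T@W['R'][2],"tool x",Rq(st['tcp_rot'])[:,0])
E
```

```text
deck ((542.4242553710938, -128.6416015625), (171.6119384765625, 302.46771240234375), 2.933400869369507)
[[ 449.    18. ]
 [ 464.5 -284.1]
 [ 635.9 -275.3]
 [ 620.4   26.8]]
sample ((417.2396240234375, 186.22616577148438), (61.62397766113281, 74.78841400146484), 71.93751525878906)
[[372.1 168.5]
 [443.2 145.3]
 [462.3 203.9]
 [391.2 227.1]]
strip ((435.6244201660156, 321.62908935546875), (28.403593063354492, 73.14280700683594), 55.86209487915039)
[[397.4 330.4]
 [457.9 289.4]
 [473.9 312.9]
 [413.3 353.9]]
knob ((399.4617004394531, 239.26856994628906), (15.794914245605469, 16.128660202026367), 154.8376922607422)
((530.9839477539062, -213.432861328125), 23.75483512878418) ((530.2625122070312, -213.2792205810547), (42.565555572509766, 43.50973129272461), 88.07836151123047)
face [566.5 -10.4  97.3] [-0.4 -0.7]
face [ 569.1 -100.7   95. ] [-0.6 -1.6]
face [480.9 -97.6  65.3] [-0.6 -1.8]
face [478.5 -11.1  64.6] [-0.5 -1.4]
cam in tool [  66.1    1.  -124.4] axis in tool [-0.3  0.   1. ] tool x [1.  0.3 0. ]
```

>>> step_arm([
  [0, 0, 0, 0.9, -0.33, 0, 1],
  [0, 0, 0, 0.9, -0.33, 0, 1],
  [0, 0, 0, 0.9, -0.33, 0, 1],
  [0, 0, 0, 0.9, -0.33, 0, 1],
  [0, 0, 0, 0.9, -0.33, 0, 1],
  [0, 0, 0, 0.9, -0.33, 0, 1],
  [0, 0, 0, 0.9, -0.33, 0, 1],
  [0, 0, 0, 0.9, -0.33, 0, 1],
])

```text
t: 1.15
eef_pos: [308.4, -384.4, 250.1]
tcp_rot: [-0.0, 0.989, 0.15, -0.0]
ft_force: [-1.1, -0.4, -0.3]
finger_gap: 1.002
```

>>> step_arm([
  [0, 0, 0, 0.9, -0.33, 0, 1],
  [0, 0, 0, 0.9, -0.33, 0, 1],
  [0, 0, 0, 0.9, -0.33, 0, 1],
  [0, 0, 0, 0.9, -0.33, 0, 1],
  [0, 0, 0, 0.9, -0.33, 0, 1],
  [0, 0, 0, 0.9, -0.33, 0, 1],
  [0, 0, 0, 0.9, -0.33, 0, 1],
  [0, 0, 0, 0.9, -0.33, 0, 1],
])

```text
t: 2.15
eef_pos: [460.8, -268.1, 250.1]
tcp_rot: [-0.0, 0.989, 0.15, -0.0]
ft_force: [0.1, 0.4, -1.2]
finger_gap: 1.001
```

>>> step_arm([
  [0, 0, -1, 0.9, -0.33, 0, 1],
  [0, 0, -1, 0, 0, 0, 1],
  [0, 0, -1, 0, 0, 0, 1],
  [0, 0, -1, 0, 0, 0, 1],
  [0, 0, -1, 0, 0, 0, 1],
  [0, 0, -1, 0, 0, 0, 1],
  [0, 0, -1, 0, 0, 0, 1],
  [0, 0, -1, 0, 0, 0, 1],
])

```text
t: 3.15
eef_pos: [479.2, -254.0, 250.0]
tcp_rot: [-0.0, 0.758, 0.653, -0.0]
ft_force: [-0.0, -0.8, -0.0]
finger_gap: 1.001
```

>>> step_arm([
  [0, 0, -1, 0, 0, 0, 1],
  [0, 0, -1, 0, 0, 0, 1],
  [0, 0, -1, 0, 0, 0, 1],
  [0, 0, -1, 0, 0, 0, 1],
  [0, 0, -1, 0, 0, 0, 1],
  [0, 0, -1, 0, 0, 0, 1],
  [0, 0, -1, 0, 0, 0, 1],
  [0, 0, -1, 0, 0, 0, 1],
])

```text
t: 4.15
eef_pos: [479.2, -254.0, 250.0]
tcp_rot: [-0.0, 0.297, 0.955, 0.0]
ft_force: [0.1, 0.8, 0.6]
finger_gap: 1.0
```

>>> step_arm([
  [0, 0, -1, 0, 0, 0, 1],
  [0, 0, -1, 0, 0, 0, 1],
  [0, 0, -1, 0, 0, 0, 1],
  [0, 0, -1, 0, 0, 0, 1],
  [0, 0, -0.7, 0, 0, 0, 1],
  [0, 0, 0, 0, 0, 0, 1],
])

```text
t: 4.9
eef_pos: [479.2, -254.1, 250.1]
tcp_rot: [-0.0, -0.024, 1.0, 0.0]
ft_force: [1.3, -0.9, 0.3]
finger_gap: 0.998
```

```bash
python3 - <<'E'
from bench import bot
import cv2,pickle
p=bot.camera_params("wrist");i=bot.snapshot("wrist");cv2.imwrite("pics/w1.png",i);pickle.dump(p,open("w1.pkl","wb"))
E
```

```text
(no output)
```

View pics/w1.png

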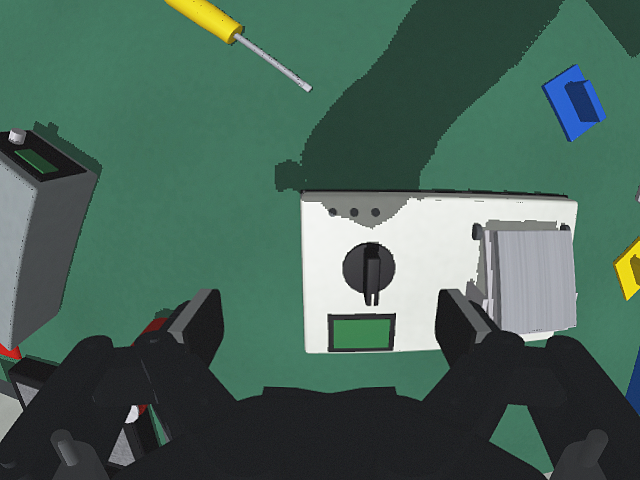

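```bash
python3 - <<'E'
import cv2
i=cv2.imread("pics/w1.png")
cv2.imwrite("pics/w1a.png",cv2.resize(i[230:320,330:410],None,fx=6,fy=6,interpolation=cv2.INTER_CUBIC))
cv2.imwrite("pics/w1b.png",cv2.resize(i[210:345,465:590],None,fx=4,fy=4,interpolation=cv2.INTER_CUBIC))
E
```

```text
(no output)
```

View pics/w1a.png

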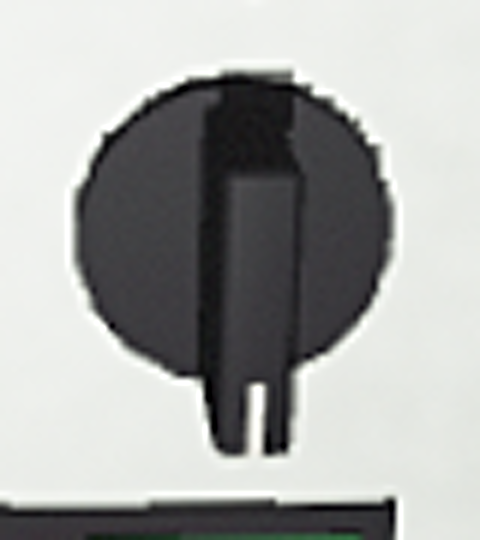

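View pics/w1b.png

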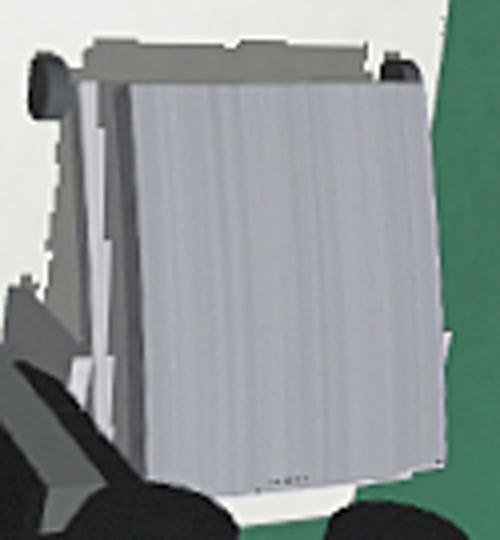

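```bash
cat > meas1.py <<'E'
from h import *
import pickle
np.set_printoptions(precision=1,suppress=True)
p=pickle.load(open("w1.pkl","rb"))
def at(u,v,z,ox,oy,s):
    o,d=fray(p,ox+u/s-.5+.5/s,oy+v/s-.5+.5/s);return o+d*(z-o[2])/d[2]
for uv in [(230,175),(300,175),(216,455),(290,455)]: print(at(*uv,75,330,230,6))
a=at(265,175,75,330,230,6);b=at(253,455,75,330,230,6);print("mid",(a+b)/2,"len",np.linalg.norm(b-a),"yaw",np.degrees(np.arctan2(*(b-a)[[1,0]])))
for uv in [(78,225),(392,225),(235,75)]: print("disc",at(*uv,41,330,230,6))
# face corners: far = image bottom; rays + side view triangulated
from bench import bot
S=bot.camera_params("side");T=bot.camera_params("top")
w=[(130,85),(418,83),(443,467),(148,480)] # near-right(-y), near-left, far-left, far-right
side=[(335,405),(0,0)]
sd={'nr':(368,268),'nl':(335,405),'fl':(152,325),'fr':(192,188)}
tp={'fl':(113,183),'fr':(322,178),'nr':(318,388),'nl':(121,396)}
for n,uv in zip(('nr','nl','fl','fr'),w):
    r1=fray(p,465+uv[0]/4-.4,210+uv[1]/4-.4)
    r2=ray(S,265+sd[n][0]/5-.4,145+sd[n][1]/5-.4); r3=ray(T,305+tp[n][0]/6-.4,195+tp[n][1]/6-.4)
    print(n,"w-s",tri(r1,r2),"w-t",tri(r1,r3),"t-s",tri(r3,r2))
E
python3 meas1.py
```

```text
[ 513.9 -219.8   75. ]
[ 513.5 -209.7   75. ]
[ 558.  -218.1   75. ]
[ 557.7 -207.    75. ]
mid [ 535.8 -213.7   75. ] len 44.22851169084773 yaw 2.8605541058833728
disc [ 534.7 -239.    41. ]
disc [ 532.6 -188.5   41. ]
disc [ 508.7 -216.    41. ]
nr w-s [485.3 -98.6  64.2] w-t [481.2 -98.9  66.4] t-s [480.9 -97.6  65.3]
nl w-s [481.1 -12.2  63.2] w-t [478.5 -11.8  62.9] t-s [478.5 -11.1  64.6]
fl w-s [567.   -5.9 103.4] w-t [564.5 -10.9 109.3] t-s [566.5 -10.4  97.3]
fr w-s [569.5 -93.4 102.1] w-t [562.9 -99.9 112.4] t-s [ 569.1 -100.7   95. ]
```

>>> step_arm([
  [0, 0, 0, -0.58, 0.38, 0.9, 1],
  [0, 0, 0, -0.58, 0.38, 0.9, 1],
  [0, 0, 0, -0.58, 0.38, 0.9, 1],
  [0, 0, 0, -0.58, 0.37, 0.9, 1],
  [0, 0, 0, 0, 0, 0.95, 1],
  [0, 0, 0, 0, 0, 0.95, 1],
  [0, 0, 0, 0, 0, 0.95, 0.6],
  [0, 0, 0, 0, 0, 0.95, 0.5],
])

```text
t: 5.95
eef_pos: [535.4, -213.5, 64.5]
tcp_rot: [-0.0, -0.024, 1.0, 0.0]
ft_force: [-0.4, -0.1, -0.7]
finger_gap: 0.609
```

```bash
python3 - <<'E'
from bench import bot
import cv2,pickle
p=bot.camera_params("wrist");i=bot.snapshot("wrist");cv2.imwrite("pics/w2.png",i);pickle.dump(p,open("w2.pkl","wb"))
E
```

```text
(no output)
```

View pics/w2.png

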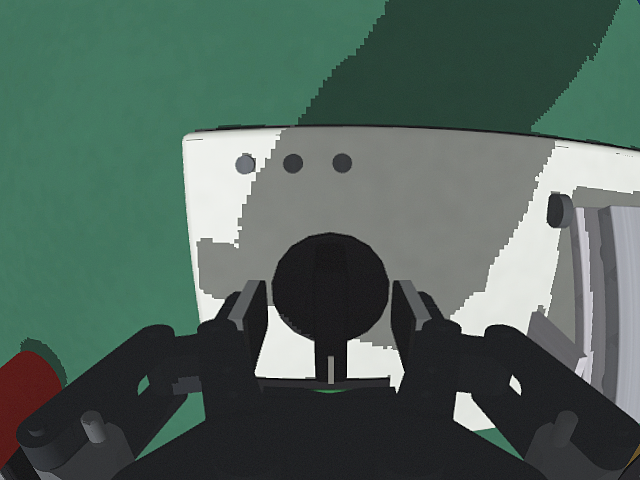

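The knob sits centred between the pads, with its bar at about (330,360), so I'll pinch it and turn.

>>> step_arm([
  [0, 0, 0, 0, 0, 0, 0],
  [0, 0, 0, 0, 0, 0, 0],
  [0, 0, 0, 0, 0, 0, 0],
  [0, 0, 0, 0, 0, 0, 0],
  [0, 0, 0.5, 0, 0, 0, 0],
  [0, 0, 1, 0, 0, 0, 0],
], force=40)

```text
t: 6.75
eef_pos: [535.8, -213.4, 66.2]
tcp_rot: [0.001, 0.082, 0.997, 0.0]
ft_force: [-1.0, 4.6, 6.1]
finger_gap: 0.133
```

>>> step_arm([
  [0, 0, 1, 0, 0, 0, 0],
  [0, 0, 1, 0, 0, 0, 0],
  [0, 0, 1, 0, 0, 0, 0],
  [0, 0, 1, 0, 0, 0, 0],
  [0, 0, 1, 0, 0, 0, 0],
  [0, 0, 1, 0, 0, 0, 0],
  [0, 0, 0, 0, 0, 0, 0],
])

```text
t: 7.62
eef_pos: [535.4, -213.8, 66.2]
tcp_rot: [0.0, 0.479, 0.878, -0.0]
ft_force: [-2.7, 1.7, 7.7]
finger_gap: 0.136
```

```bash
python3 - <<'E'
from bench import bot
s=bot.read_state();print(s['moment'],s['tcp_rot'],s['q'],s['ft_force'])
E
```

```text
[ 0.53465224  0.66988105 -0.02259207] [ 3.36416113e-04  4.79382595e-01  8.77605914e-01 -2.72219081e-04] [-5.06473673e-01  5.48496804e-01 -2.75523051e-01  7.46100102e-01
 -5.40038003e-04  4.93428380e-01] [-2.74932948  1.71114208  7.71573655]
```

>>> step_arm([
  [0, 0, 0.5, 0, 0, 0, 0],
  [0, 0, 0.5, 0, 0, 0, 0],
  [0, 0, 0, 0, 0, 0, 0],
  [0, 0, 0, 0, 0, 0, 0],
  [0, 0, 0, 0, 0, 0, 0.6],
  [0, 0, 0, 0, 0, -0.2, 0.8],
  [0, 0, 0, 0, 0, -1, 1],
  [0, 0, 0, 0, 0, -1, 1],
])

```text
t: 8.62
eef_pos: [535.2, -213.6, 121.1]
tcp_rot: [-0.0, 0.539, 0.842, -0.0]
ft_force: [0.6, -0.8, -0.2]
finger_gap: 0.961
```

>>> step_arm([
  [0, 0, -1, 0, 0, -1, 1],
  [0, 0, -1, 0, 0, -1, 1],
  [0, 0, -1, 0, 0, -1, 1],
  [0, 0, -1, 0, 0, -1, 1],
  [0, 0, -1, 0, 0, -0.7, 1],
])

```text
t: 9.25
eef_pos: [535.6, -213.8, 239.4]
tcp_rot: [0.001, 0.216, 0.976, -0.0]
ft_force: [-0.4, 0.1, -0.1]
finger_gap: 0.997
```

```bash
python3 - <<'E'
from bench import bot
import cv2,pickle
p=bot.camera_params("wrist");i=bot.snapshot("wrist");cv2.imwrite("pics/w3.png",i);pickle.dump(p,open("w3.pkl","wb"))
E
```

```text
(no output)
```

View pics/w3.png

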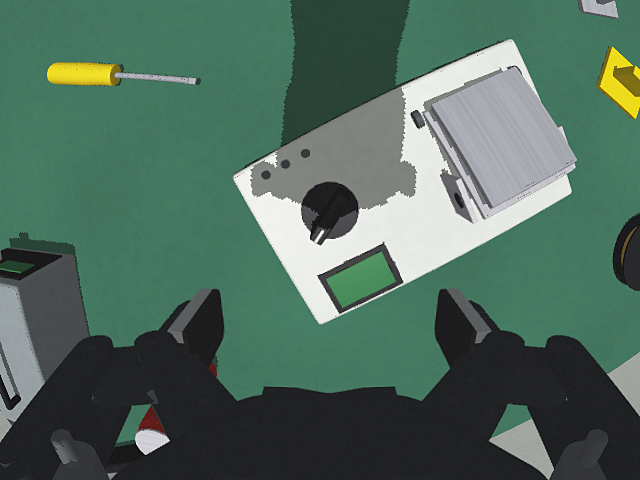

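The knob, at about (330,210), has turned roughly 60° relative to the tester, so it has clicked over. Next I'll head for the sample and look at the stage on the way.

>>> step_arm([
  [0, 0, 0, 0.85, 0.95, 0, 1],
  [0, 0, 0, 0.85, 0.95, 0, 1],
  [0, 0, 0, 0.85, 0.95, 0, 1],
  [0, 0, 0, 0.85, 0.95, 0, 1],
  [0, 0, 0, 0.85, 0.95, 0, 1],
  [0, 0, 0, 0.85, 0.95, 0, 1],
  [0, 0, -0.85, 0.85, 0.95, 0, 1],
  [0, 0, 0, 0, 0, 0, 1],
])

```text
t: 10.3
eef_pos: [470.7, 1.6, 237.8]
tcp_rot: [-0.0, 0.159, 0.987, 0.0]
ft_force: [-0.2, -0.3, -0.0]
finger_gap: 0.997
```

```bash
python3 - <<'E'
from bench import bot
import cv2,pickle
p=bot.camera_params("wrist");i=bot.snapshot("wrist");cv2.imwrite("pics/w4.png",i);pickle.dump(p,open("w4.pkl","wb"))
print(bot.read_state()['tcp_rot'])
E
```

```text
[ 8.06222381e-05  1.60170392e-01  9.87089372e-01 -1.01733944e-04]
```

View pics/w4.png

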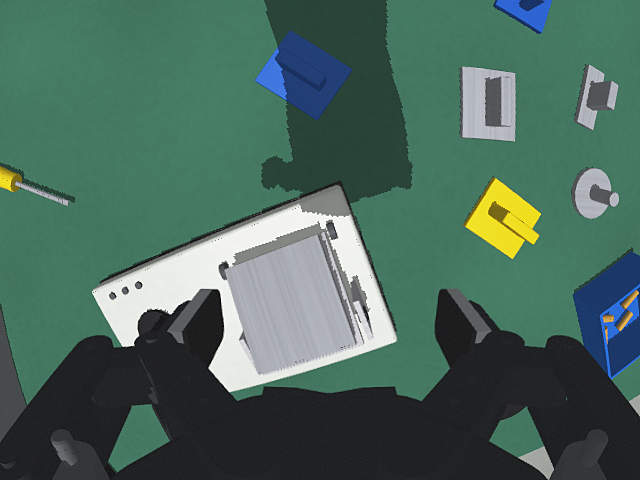

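```bash
python3 - <<'E'
import cv2
i=cv2.imread("pics/w4.png");j=cv2.imread("pics/w3.png")
cv2.imwrite("pics/w4a.png",cv2.resize(i[220:385,215:380],None,fx=4,fy=4,interpolation=cv2.INTER_CUBIC)[:600])
cv2.imwrite("pics/w4b.png",cv2.resize(i[55:155,445:535],None,fx=6,fy=6,interpolation=cv2.INTER_CUBIC))
cv2.imwrite("pics/w3a.png",cv2.resize(j[55:230,405:585],None,fx=3.4,fy=3.4,interpolation=cv2.INTER_CUBIC))
E
```

```text
(no output)
```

View pics/w4a.png

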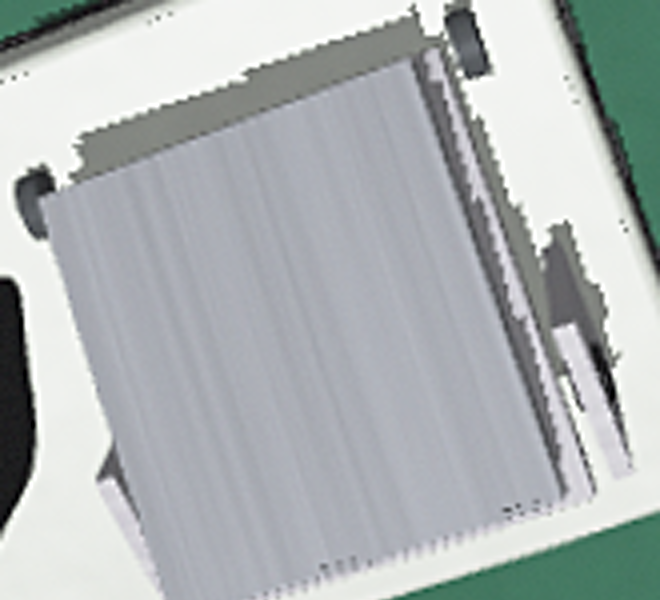

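View pics/w4b.png

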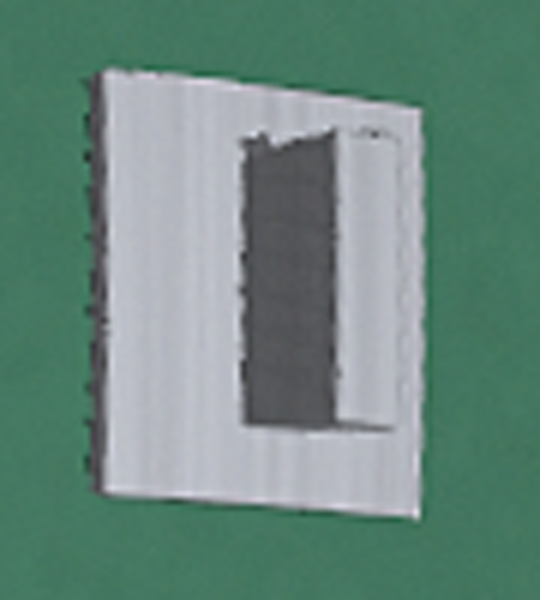

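View pics/w3a.png

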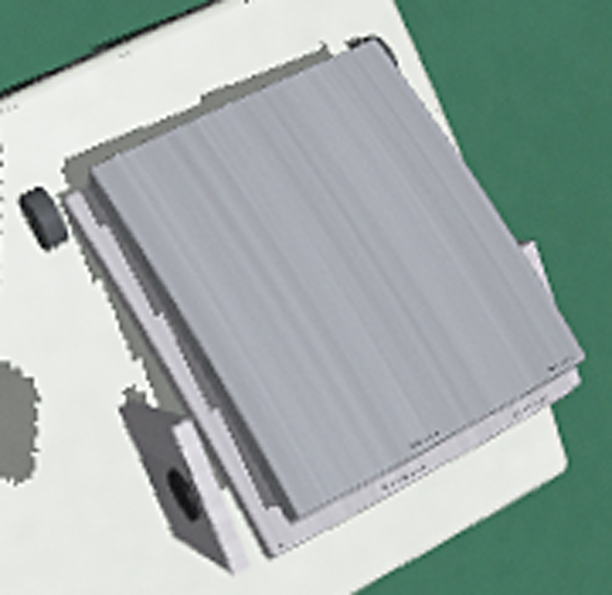

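```bash
cat > meas2.py <<'E'
from h import *
import pickle
from bench import bot
np.set_printoptions(precision=2,suppress=True)
L=lambda n:pickle.load(open(n,"rb"))
w1,w3,w4=L("w1.pkl"),L("w3.pkl"),L("w4.pkl");S=bot.camera_params("side");T=bot.camera_params("top")
def px(uv,ox,oy,s): return ox+(uv[0]+.5)/s-.5, oy+(uv[1]+.5)/s-.5
obs={'nr':[('w3',(92,168)),('w4',(43,198)),('w1',(130,85)),('S',(368,268)),('T',(318,388))],
'nl':[('w3',(375,40)),('w4',(410,58)),('w1',(418,83)),('S',(335,405)),('T',(121,396))],
'fl':[('w3',(583,355)),('w4',(563,492)),('w1',(443,467)),('S',(152,325)),('T',(113,183))],
'fr':[('w3',(297,519)),('w4',(175,625)),('S',(192,188)),('T',(322,178))]}
view={'w3':(w3,405,55,3.4),'w4':(w4,215,220,4),'w1':(w1,465,210,4),'S':(S,265,145,5),'T':(T,305,195,6)}
def mray(rays):
    M=np.zeros((3,3));v=np.zeros(3)
    for o,d in rays:
        d=d/np.linalg.norm(d);A=np.eye(3)-np.outer(d,d);M+=A;v+=A@o
    return np.linalg.solve(M,v)
model={'nr':(-48,-44,0),'nl':(-48,44,0),'fl':(48,44,0),'fr':(48,-44,0)}
for use in (('w3','w4','w1'),('S','T'),('w3','w4','w1','S','T'),('w3','w4')):
    X=[];Mo=[]
    for n in obs:
        rs=[]
        for k,uv in obs[n]:
            if k not in use: continue
            p,ox,oy,s=view[k];u,v=px(uv,ox,oy,s);rs.append((fray if k[0]=='w' else ray)(p,u,v))
        X.append(mray(rs));Mo.append(model[n])
    X=np.array(X);Mo=np.array(Mo,float);c=X.mean(0)
    R,rs=Rot.align_vectors(X-c,Mo);R=R.as_matrix()
    print(use,"\n",X,"\nc",c,"rssd",rs,"slope",np.degrees(np.arcsin(R[2,0])),"yaw",np.degrees(np.arctan2(R[1,0],R[0,0])),"roll",np.degrees(np.arcsin(R[2,1])))
def at(p,u,v,z):
    o,d=fray(p,u,v);return o+d*(z-o[2])/d[2]
print("sample plate top z=8")
C=[at(w4,*px(uv,445,55,6),8) for uv in [(105,70),(422,107),(418,518),(103,492)]]
C=np.array(C);print(C,C.mean(0),np.linalg.norm(np.diff(C,axis=0),axis=1))
print("yaws",[np.degrees(np.arctan2(*(a-b)[[1,0]])) for a,b in ((C[3],C[0]),(C[2],C[1]))])
B=np.array([at(w4,*px(uv,445,55,6),46) for uv in [(335,130),(402,135),(395,428),(335,424)]]);print("bar top",B,B.mean(0),np.degrees(np.arctan2(*(B[3]-B[0])[[1,0]])))
E
python3 meas2.py
```

```text
('w3', 'w4', 'w1') 
 [[485.4  -99.2   65.53]
 [480.81 -12.6   64.68]
 [566.37  -8.08 105.83]
 [572.04 -95.77 107.17]] 
c [526.16 -53.91  85.8 ] rssd 1.5727752059116291 slope 25.651161316247766 yaw 3.13221117342911 roll -0.48755410769151336
('S', 'T') 
 [[ 480.9   -97.53   65.31]
 [ 478.52  -11.11   64.66]
 [ 566.46  -10.34   97.33]
 [ 569.14 -100.62   95.08]] 
c [523.76 -54.9   80.59] rssd 4.230464235376583 slope 19.530556508636018 yaw 0.27028588790770836 roll 0.8933661351504655
('w3', 'w4', 'w1', 'S', 'T') 
 [[483.67 -98.64  64.86]
 [479.99 -11.97  63.9 ]
 [566.24  -7.87 104.2 ]
 [570.09 -96.51 104.53]] 
c [525.   -53.75  84.37] rssd 1.4697015265017774 slope 24.83304687361099 yaw 2.3352756055553705 roll -0.3005905511443402
('w3', 'w4') 
 [[485.34 -99.17  65.56]
 [480.73 -12.57  65.87]
 [566.05  -8.02 105.61]
 [572.04 -95.77 107.17]] 
c [526.04 -53.88  86.05] rssd 1.947493563172167 slope 25.283694747071596 yaw 3.1162108141489835 roll -0.19301371169752454
sample plate top z=8
[[377.76 169.03   8.  ]
 [395.56 226.     8.  ]
 [464.02 203.55   8.  ]
 [445.17 146.92   8.  ]] [420.63 186.38   8.  ] [59.68 72.04 59.69]
yaws [np.float64(-18.15738089203036), np.float64(-18.152164717687395)]
bar top [[397.59 187.64  46.  ]
 [400.57 199.02  46.  ]
 [443.82 183.83  46.  ]
 [440.83 173.72  46.  ]] [420.7  186.05  46.  ] -17.846568708170356
```

The fits agree. The face is at about (526,-54,86) with slope near 25° and yaw 3.1°. The sample is at (420.6,186.2) with yaw -18.15°, and its measured size of 59.7×72 mm matches.

>>> step_arm([
  [0, 0, 0, 0.6, 0.91, 0.5, 1],
  [0, 0, 0, 0.6, 0.91, 0.5, 1],
  [0, 0, 0, 0.6, 0.91, 0.5, 1],
  [0, 0, 0, 0.6, 0.91, 0.5, 1],
  [0, 0, 0, 0.6, 0.91, 0.5, 1],
  [0, 0, 0, 0.6, 0.91, 0.5, 1],
  [0, 0, 0, 0.6, 0.91, 0.5, 1],
  [0, 0, 0, 0, 0, 0, 1],
])

```text
t: 11.35
eef_pos: [421.6, 184.7, 149.4]
tcp_rot: [-0.001, 0.16, 0.987, -0.0]
ft_force: [0.2, 0.2, 0.0]
finger_gap: 1.0
```

```bash
python3 - <<'E'
from bench import bot
from h import *
import cv2,pickle
p=bot.camera_params("wrist");i=bot.snapshot("wrist");cv2.imwrite("pics/w5.png",i);pickle.dump(p,open("w5.pkl","wb"))
s=bot.read_state();R=Rq(s['tcp_rot']);print(s['eef_pos'],R.T@(np.array([420.6,186.2,36])-s['eef_pos'])/25,np.degrees(np.arctan2(R[1,0],R[0,0])))
E
```

```text
[422.13330195 184.07274968 149.97503595] [0.08351912 0.06446409 4.55898728] 161.56267376467596
```

View pics/w5.png

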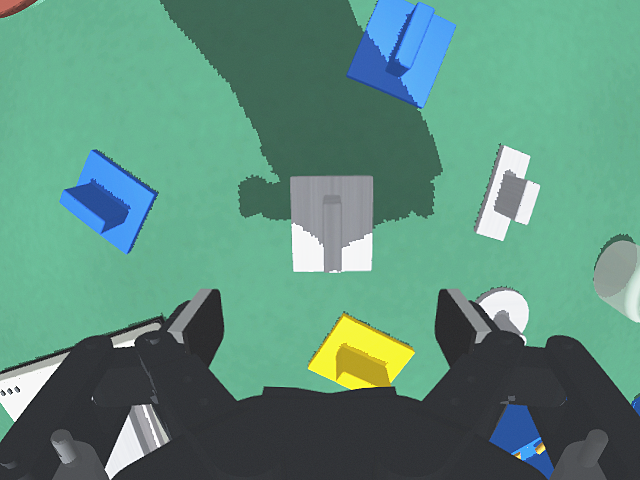

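The sample is square in view at (332,225), and nothing stands in the finger paths. Descending to grip it.

>>> step_arm([
  [0, 0, 0, 0.07, 0.06, 0.9, 1],
  [0, 0, 0, 0, 0, 0.9, 1],
  [0, 0, 0, 0, 0, 0.9, 0.8],
  [0, 0, 0, 0, 0, 0.95, 0.6],
  [0, 0, 0, 0, 0, 0.9, 0.5],
  [0, 0, 0, 0, 0, 0, 0.5],
])

```text
t: 12.15
eef_pos: [420.6, 185.0, 35.8]
tcp_rot: [-0.001, 0.161, 0.987, -0.001]
ft_force: [-0.5, 0.8, 0.8]
finger_gap: 0.502
```

>>> step_arm([
  [0, 0, 0, 0, 0, 0, 0],
  [0, 0, 0, 0, 0, 0, 0],
  [0, 0, 0, 0, 0, 0, 0],
  [0, 0, 0, 0, 0, 0, 0],
  [0, 0, 0, 0, 0, 0, 0],
], force=60)

```text
t: 12.78
eef_pos: [421.8, 186.3, 37.7]
tcp_rot: [0.001, 0.16, 0.987, 0.0]
ft_force: [0.2, -1.6, 6.2]
finger_gap: 0.125
```

```bash
python3 - <<'E'
from bench import bot
import cv2,pickle
p=bot.camera_params("wrist");i=bot.snapshot("wrist");cv2.imwrite("pics/w6.png",i);pickle.dump(p,open("w6.pkl","wb"))
print(bot.read_state())
E
```

```text
{'t': 12.825, 'q': array([ 0.25761227,  0.4181218 , -0.61985567,  0.53060989, -0.00078114,
        0.57832982]), 'joint_velocities': array([ 0.00078582,  0.00214498,  0.00075518, -0.00028241, -0.00153789,
       -0.00050506]), 'joint_efforts': array([ 8.38171206e-01, -4.82685506e+01,  2.08551782e+01, -3.46540008e-01,
        5.72842453e-01,  2.36295682e-02]), 'eef_pos': array([421.85174846, 186.28512271,  37.68596917]), 'tcp_rot': array([1.16793818e-03, 1.59672704e-01, 9.87169314e-01, 9.13694492e-05]), 'ft_force': array([-0.47413873, -2.31451652,  6.58818112]), 'moment': array([-0.40669692,  0.03365911,  0.07058122]), 'finger_gap': 0.13277346624643446}
```

View pics/w6.png

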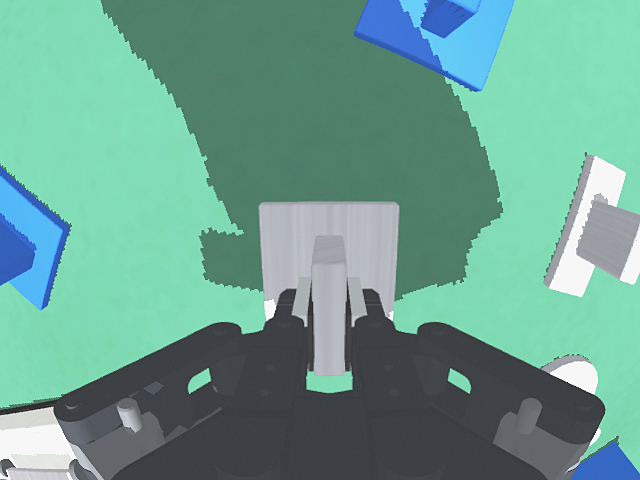

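Gripped, with the plate square between the pads at (330,290). Lifting.

>>> step_arm([
  [0, 0, 0, 0, 0, -0.4, 0],
  [0, 0, 0, 0, 0, -0.9, 0],
  [0, 0, 0, 0, 0, -1, 0],
  [0, 0, 0, 0, 0, -1, 0],
  [0, 0, 0, 0, 0, -1, 0],
  [0, 0, 0, 0, 0, -1, 0],
  [0, 0, 0, 0, 0, -1, 0],
  [0, 0, 0, 0, 0, 0, 0],
])

```text
t: 13.82
eef_pos: [421.8, 186.7, 195.9]
tcp_rot: [0.002, 0.16, 0.987, 0.001]
ft_force: [0.1, 0.1, -3.7]
finger_gap: 0.132
```

```bash
cat > plan.py <<'E'
from bench import bot
from h import *
import sys
np.set_printoptions(precision=3,suppress=True)
slope,yaw=np.radians(float(sys.argv[1])),np.radians(float(sys.argv[2]));c=np.array([float(v) for v in sys.argv[3].split(',')]);h=float(sys.argv[4])
xf=np.array([np.cos(slope)*np.cos(yaw),np.cos(slope)*np.sin(yaw),np.sin(slope)]);yf=np.array([-np.sin(yaw),np.cos(yaw),0]);n=np.cross(xf,yf)
Rt=np.column_stack([-xf,yf,-n])
s=bot.read_state();R=Rq(s['tcp_rot']);
tgt=c+n*h
print("t",s['t'],"pos",s['eef_pos'],"tgt",tgt)
print("in face frame",np.column_stack([xf,yf,n]).T@(s['eef_pos']-c))
print("shift in tool/25",R.T@(tgt-s['eef_pos'])/25,"shift in target tool axes/25",Rt.T@(tgt-s['eef_pos'])/25)
rv=Rot.from_matrix(R.T@Rt).as_rotvec();print("rotvec/8deg",np.degrees(rv)/8)
print("yaw tool x",np.degrees(np.arctan2(R[1,0],R[0,0])),"tilt",np.degrees(np.arccos(-R[2,2])))
print("F along n",s['ft_force']@n,"F",s['ft_force'],"q",s['q'])
E
python3 plan.py 25 3.1 526,-54,86 97.7
python3 - <<'E'
from bench import bot
import cv2,pickle
p=bot.camera_params("wrist");i=bot.snapshot("wrist");cv2.imwrite("pics/w7.png",i);pickle.dump(p,open("w7.pkl","wb"))
cv2.imwrite("pics/side7.png",bot.snapshot("side"))
E
```

```text
t 13.825 pos [421.775 186.689 195.888] tgt [484.771 -56.233 174.546]
in face frame [-36.084 245.973 138.074]
shift in tool/25 [-5.45  -8.43   0.852] shift in target tool axes/25 [-1.443 -9.839  1.615]
rotvec/8deg [-0.575 -3.064 -2.642]
yaw tool x 161.63869433079768 tilt 0.20893099204912302
F along n -3.439853470170341 F [ 0.119  0.069 -3.738] q [ 0.258  0.209 -0.414  0.944  0.     0.578]
```

View pics/w7.png

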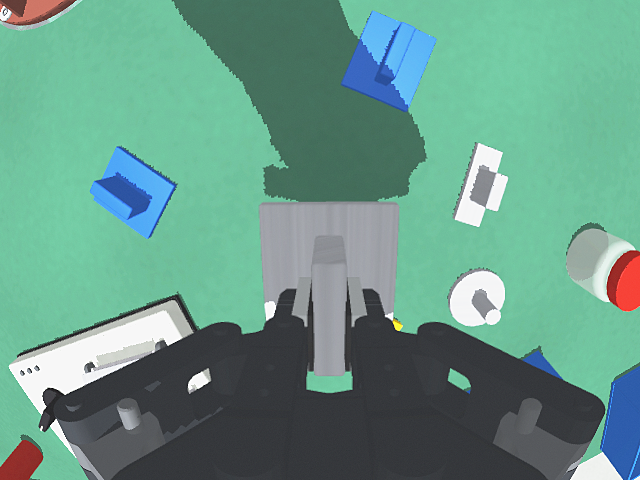

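View pics/side7.png

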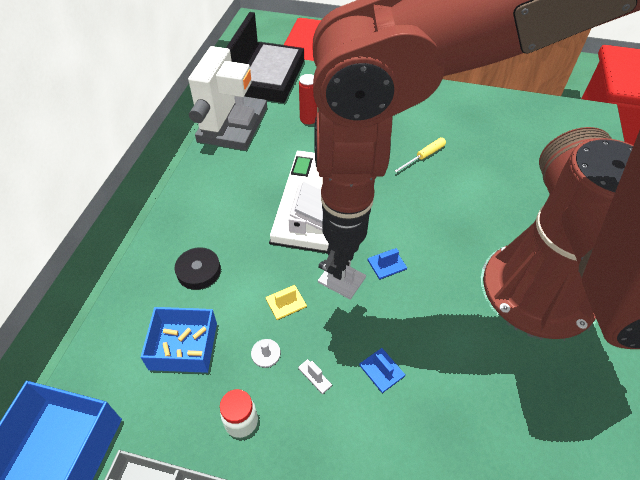

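```bash
python3 - <<'E'
from h import *
import pickle
from bench import bot
np.set_printoptions(precision=2,suppress=True)
p=pickle.load(open("w7.pkl","rb"));i=cv2.imread("pics/w7.png")
cv2.imwrite("pics/w7a.png",cv2.resize(i[190:310,250:410],None,fx=5,fy=5,interpolation=cv2.INTER_CUBIC))
s=bot.read_state();R=Rq(s['tcp_rot'])
def tool(u,v,zt):
    o,d=fray(p,u,v);o=R.T@(o-s['eef_pos']);d=R.T@d;return o+d*(zt-o[2])/d[2]
for z in (27.7,29.7,31.7):
    a,b=tool(260.5,203.5,z),tool(398,203.5,z);print(z,a,b,"width",np.linalg.norm(a-b),"x centre",(a+b)/2-[36,0,0])
for z in (-10.3,-8.3,-6.3):
    a,b=tool(314,236,z),tool(344.5,236,z);print("bar",z,a,b,"w",np.linalg.norm(a-b),(a+b)/2-[23,0,0])
E
```

```text
27.7 [ 36.1  -28.81  27.7 ] [36.14 29.73 27.7 ] width 58.53751265253748 x centre [ 0.12  0.46 27.7 ]
29.7 [ 35.74 -29.18  29.7 ] [35.78 30.12 29.7 ] width 59.29739082228742 x centre [-0.24  0.47 29.7 ]
31.7 [ 35.37 -29.55  31.7 ] [35.41 30.5  31.7 ] width 60.05726899203737 x centre [-0.61  0.48 31.7 ]
bar -10.3 [ 32.23  -4.59 -10.3 ] [ 32.24   5.29 -10.3 ] w 9.885547654673816 [  9.24   0.35 -10.3 ]
bar -8.3 [31.68 -4.67 -8.3 ] [31.69  5.38 -8.3 ] w 10.055884191051307 [ 8.69  0.36 -8.3 ]
bar -6.3 [31.13 -4.75 -6.3 ] [31.14  5.48 -6.3 ] w 10.226220727428796 [ 8.14  0.36 -6.3 ]
```

View pics/w7a.png

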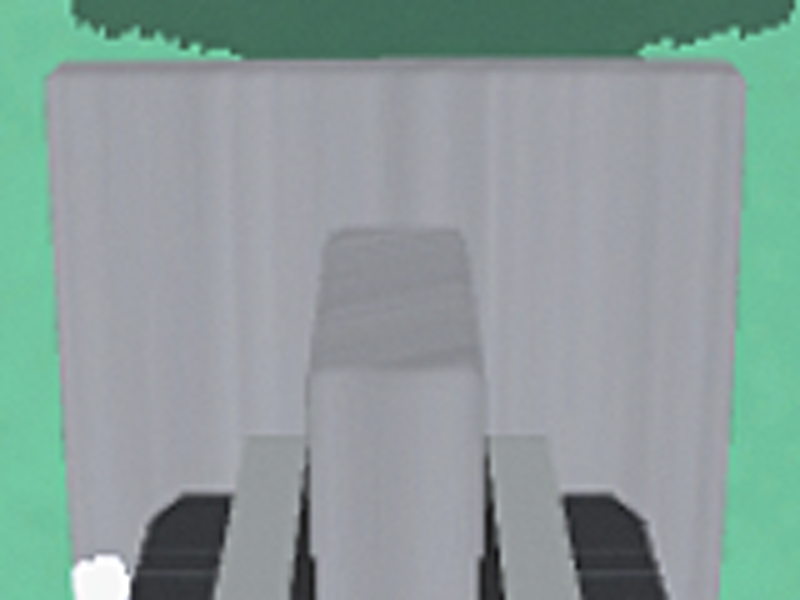

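>>> step_arm([
  [0, 0, 0, -0.6, -0.94, 0, 0],
  [0, 0, 0, -0.6, -0.94, 0, 0],
  [0, 0, 0, -0.6, -0.94, 0, 0],
  [0, 0, 0, -0.6, -0.94, 0, 0],
  [0, 0, 0, -0.6, -0.94, 0, 0],
  [0, 0, 0, -0.6, -0.94, 0, 0],
  [0, 0, 0, -0.6, -0.94, 0, 0],
  [0, 0, 0, -0.6, -0.94, 0, 0],
])

```text
t: 14.92
eef_pos: [474.7, -30.6, 192.7]
tcp_rot: [-0.001, 0.16, 0.987, 0.0]
ft_force: [-0.1, -0.1, -2.0]
finger_gap: 0.132
```

>>> step_arm([
  [0, 0, -0.9, -0.6, -0.94, 0, 0],
  [0, 0, -0.9, 0, 0, 0, 0],
  [0, 0, -0.89, 0, 0, 0, 0],
  [0, -0.8, 0, 0, 0, 0, 0],
  [0, -0.8, 0, 0, 0, 0, 0],
  [0, -0.8, 0, 0, 0, 0, 0],
  [0, -0.72, 0, 0, 0, 0, 0],
  [0, 0, 0, 0, 0, 0, 0],
])

```text
t: 15.92
eef_pos: [479.3, -56.2, 192.0]
tcp_rot: [0.214, -0.026, 0.976, 0.007]
ft_force: [0.8, 0.1, -2.8]
finger_gap: 0.13
```

```bash
python3 plan.py 25 3.1 526,-54,86 98
python3 - <<'E'
from bench import bot
import cv2,pickle
p=bot.camera_params("wrist");i=bot.snapshot("wrist");cv2.imwrite("pics/w8.png",i);pickle.dump(p,open("w8.pkl","wb"))
cv2.imwrite("pics/side8.png",cv2.resize(bot.snapshot("side")[60:300,220:420],None,fx=2.5,fy=2.5))
E
```

```text
t 15.925 pos [479.316 -56.236 191.986] tgt [484.644 -56.24  174.818]
in face frame [  2.434   0.291 115.808]
shift in tool/25 [ 0.094 -0.013  0.713] shift in target tool axes/25 [ 0.097 -0.012  0.712]
rotvec/8deg [ 0.01  -0.035 -0.006]
yaw tool x -176.94961552012253 tilt 24.722538663289882
F along n -2.8453972329825086 F [ 0.776  0.08  -2.776] q [-0.384 -0.024 -0.803  0.397  0.18  -0.402]
```

View pics/w8.png

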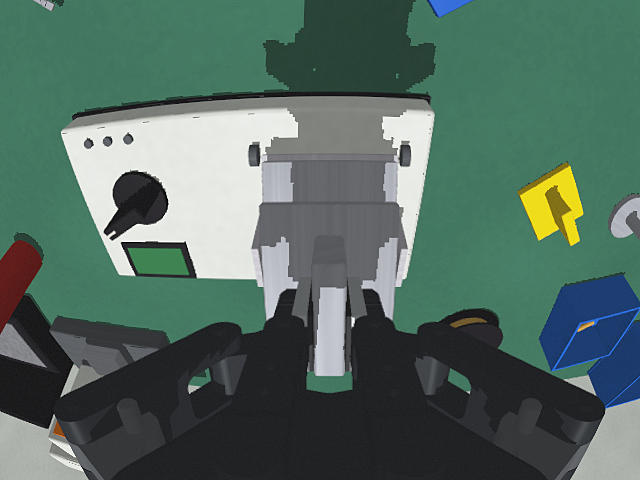

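View pics/side8.png

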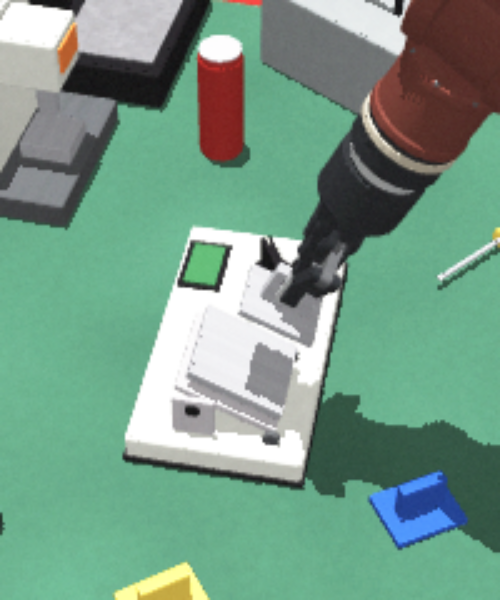

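>>> step_arm([
  [0, -0.03, 0, 0.1, -0.02, 0.7, 0],
  [0, 0, 0, 0, 0, 0.7, 0],
  [0, 0, 0, 0, 0, 0.7, 0],
  [0, 0, 0, 0, 0, 0.5, 0],
  [0, 0, 0, 0, 0, 0, 0],
  [0, 0, 0, 0, 0, 0, 0],
])

```text
t: 16.77
eef_pos: [507.8, -56.0, 134.4]
tcp_rot: [0.218, -0.027, 0.976, 0.006]
ft_force: [0.2, 0.3, -2.8]
finger_gap: 0.13
```

```bash
python3 plan.py 25 3.1 526,-54,86 38
python3 - <<'E'
from bench import bot
import cv2,pickle
p=bot.camera_params("wrist");i=bot.snapshot("wrist");cv2.imwrite("pics/w9.png",i);pickle.dump(p,open("w9.pkl","wb"))
cv2.imwrite("pics/side9.png",cv2.resize(bot.snapshot("side")[130:260,260:370],None,fx=4.6,fy=4.6,interpolation=cv2.INTER_CUBIC))
E
```

```text
t 16.775 pos [507.839 -56.048 134.426] tgt [509.964 -54.868 120.44 ]
in face frame [ 3.93  -1.063 51.599]
shift in tool/25 [0.159 0.042 0.543] shift in target tool axes/25 [0.157 0.043 0.544]
rotvec/8deg [0.003 0.024 0.008]
yaw tool x -176.83354013586847 tilt 25.188720255587782
F along n -2.6101004762044773 F [ 0.17   0.258 -2.794] q [-0.357  0.121 -0.848  0.195  0.171 -0.377]
```

View pics/w9.png

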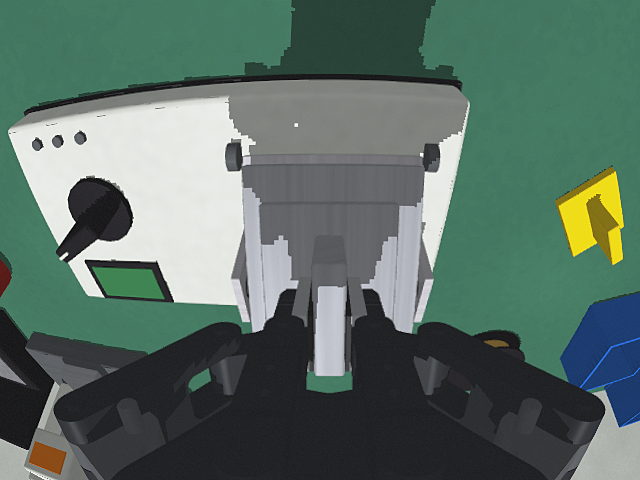

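View pics/side9.png

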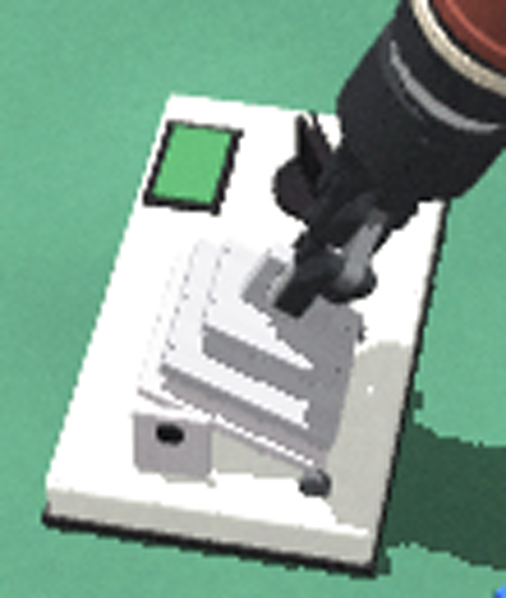

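```bash
python3 - <<'E'
import cv2
i=cv2.imread("pics/w9.png")
cv2.imwrite("pics/w9a.png",cv2.convertScaleAbs(cv2.resize(i[140:340,230:440],None,fx=3,fy=3,interpolation=cv2.INTER_CUBIC),alpha=1.1))
E
```

```text
(no output)
```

View pics/w9a.png

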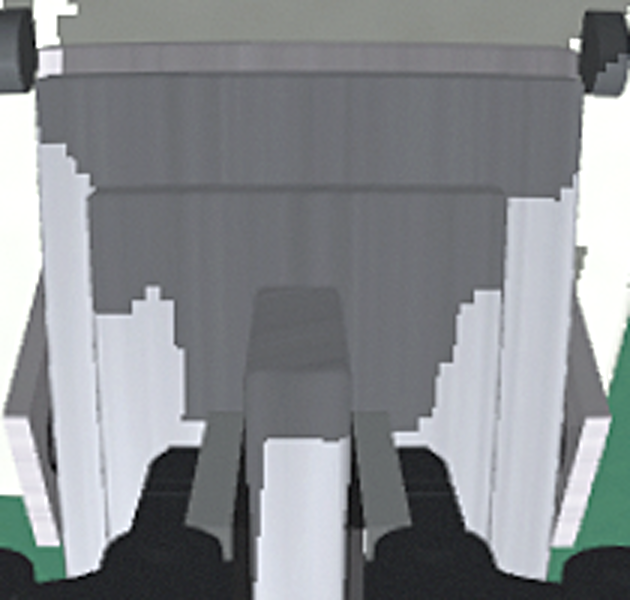

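```bash
python3 - <<'E'
from h import *
import pickle
from bench import bot
np.set_printoptions(precision=2,suppress=True)
p=pickle.load(open("w9.pkl","rb"));s=bot.read_state();R=Rq(s['tcp_rot'])
def tr(u,v):
    u=230+(u+.5)/3-.5;v=140+(v+.5)/3-.5
    o,d=fray(p,u,v);return R.T@(o-s['eef_pos']),R.T@d
def pair(l,r,w):
    (o,a),(_,b)=tr(*l),tr(*r);a=a/a[2];b=b/b[2];k=w/np.linalg.norm(a-b)
    return o+a*k,o+b*k
P=[]
for l,r in [((38,76),(581,76)),((45,260),(575.5,260)),((54,400),(565,400)),((68,575),(547,575))]:
    A,B=pair(l,r,88);m=(A+B)/2;P.append(m);print(A,B,m)
P=np.array(P);k=np.polyfit(P[:,0],P[:,2],1);print("slope rel tool (z vs x) deg",np.degrees(np.arctan(k[0])),"z at",k)
print("plate",pair((90,188),(505,188),60))
E
```

```text
[ 52.4  -42.68  53.92] [52.59 45.32 53.92] [52.49  1.32 53.92]
[ 22.08 -42.48  52.46] [22.16 45.52 52.46] [22.12  1.52 52.46]
[ -2.7  -42.52  52.59] [-2.71 45.48 52.59] [-2.7   1.48 52.59]
[-37.32 -42.73  52.69] [-37.43  45.27  52.69] [-37.37   1.27  52.69]
slope rel tool (z vs x) deg 0.685461536001325 z at [ 0.01 52.81]
plate (array([ 37.43, -30.7 ,  33.31]), array([37.48, 29.3 , 33.31]))
```

>>> step_arm([
  [0, 0, 0, 0.16, 0.04, 0.2, 0],
  [0, 0, 0, 0, 0, 0.2, 0],
  [0, 0, 0, 0, 0, 0.06, 0],
  [0, 0, 0, 0, 0, 0, 0],
  [0, 0, 0, 0, 0, 0, 0],
])

```text
t: 17.5
eef_pos: [508.9, -55.0, 122.1]
tcp_rot: [0.218, -0.027, 0.976, 0.006]
ft_force: [-0.8, 0.2, -3.0]
finger_gap: 0.13
```

```bash
python3 plan.py 25 3.1 526,-54,86 34
```

```text
t 17.5 pos [508.911 -54.991 122.135] tgt [511.652 -54.777 116.814]
in face frame [-0.243 -0.066 39.984]
shift in tool/25 [-0.009  0.003  0.239] shift in target tool axes/25 [-0.01   0.003  0.239]
rotvec/8deg [0.003 0.026 0.006]
yaw tool x -176.8459194861827 tilt 25.207691255147513
F along n -2.430004941931674 F [-0.762  0.241 -3.03 ] q [-0.353  0.146 -0.864  0.153  0.17  -0.373]
```

>>> step_arm([
  [0, 0, 0, 0, 0, 0.08, 0],
  [0, 0, 0, 0, 0, 0.04, 0],
  [0, 0, 0, 0, 0, 0, 0],
  [0, 0, 0, 0, 0, 0, 0],
])

```text
t: 18.0
eef_pos: [510.3, -54.9, 119.5]
tcp_rot: [0.218, -0.027, 0.975, 0.006]
ft_force: [0.2, 0.3, 0.4]
finger_gap: 0.126
```

```bash
python3 plan.py 25 3.1 526,-54,86 34
```

```text
t 18.0 pos [510.302 -54.926 119.519] tgt [511.652 -54.777 116.814]
in face frame [-0.086 -0.076 37.024]
shift in tool/25 [-0.003  0.003  0.121] shift in target tool axes/25 [-0.003  0.003  0.121]
rotvec/8deg [0.002 0.028 0.007]
yaw tool x -176.84100023387475 tilt 25.22532459826973
F along n 0.26463131058829376 F [0.234 0.267 0.408] q [-0.352  0.153 -0.865  0.144  0.169 -0.372]
```

Contact starts at a height of about 37 mm along the normal, as expected. I'll press in small steps.

>>> step_arm([
  [0, 0, 0, 0, 0, 0.04, 0],
  [0, 0, 0, 0, 0, 0.04, 0],
  [0, 0, 0, 0, 0, 0, 0],
  [0, 0, 0, 0, 0, 0, 0],
  [0, 0, 0, 0, 0, 0, 0],
])

```text
t: 18.62
eef_pos: [511.2, -54.9, 117.7]
tcp_rot: [0.218, -0.027, 0.975, 0.006]
ft_force: [-1.5, -0.2, 4.0]
finger_gap: 0.127
```

```bash
python3 plan.py 25 3.1 526,-54,86 33;python3 -c "
from bench import bot
print(bot.read_state()['moment'])"
```

```text
t 18.625 pos [511.165 -54.89  117.7  ] tgt [512.074 -54.754 115.908]
in face frame [-0.072 -0.087 35.011]
shift in tool/25 [-0.003  0.003  0.08 ] shift in target tool axes/25 [-0.003  0.003  0.08 ]
rotvec/8deg [0.002 0.028 0.006]
yaw tool x -176.84259758899674 tilt 25.225862401179192
F along n 4.319771659513252 F [-1.532 -0.227  4.047] q [-0.351  0.158 -0.866  0.138  0.169 -0.371]
[ 0.00737906  0.40717266 -0.02548434]
```

>>> step_arm([
  [0, 0, 0, 0, 0, 0.03, 0],
  [0, 0, 0, 0, 0, 0.03, 0],
  [0, 0, 0, 0, 0, 0, 0],
  [0, 0, 0, 0, 0, 0, 0],
  [0, 0, 0, 0, 0, 0, 0],
  [0, 0, 0, 0, 0, 0, 0],
])

```text
t: 19.38
eef_pos: [511.8, -54.9, 116.4]
tcp_rot: [0.218, -0.027, 0.975, 0.006]
ft_force: [-2.9, 0.1, 6.3]
finger_gap: 0.13
```

```bash
python3 plan.py 25 3.1 526,-54,86 33;python3 - <<'E'
from bench import bot
import cv2,pickle
p=bot.camera_params("wrist");i=bot.snapshot("wrist");cv2.imwrite("pics/w10.png",i);pickle.dump(p,open("w10.pkl","wb"))
cv2.imwrite("pics/w10a.png",cv2.resize(i[140:340,220:450],None,fx=3,fy=3,interpolation=cv2.INTER_CUBIC))
cv2.imwrite("pics/side10.png",cv2.resize(bot.snapshot("side")[140:260,260:370],None,fx=5,fy=5,interpolation=cv2.INTER_CUBIC))
print(bot.read_state()['ft_force'])
E
```

```text
t 19.375 pos [511.821 -54.879 116.435] tgt [512.074 -54.754 115.908]
in face frame [-0.012 -0.111 33.587]
shift in tool/25 [-0.     0.004  0.023] shift in target tool axes/25 [-0.     0.004  0.023]
rotvec/8deg [0.002 0.029 0.007]
yaw tool x -176.83934516556232 tilt 25.233897622881923
F along n 6.966398108502029 F [-2.919  0.081  6.329] q [-0.35   0.162 -0.866  0.134  0.169 -0.37 ]
[-1.51072775 -0.18480203  7.65064541]
```

View pics/w10a.png

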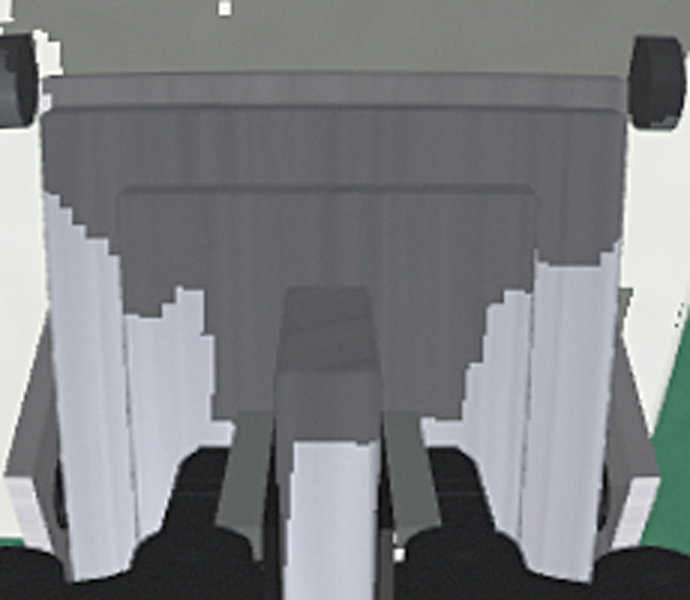

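View pics/side10.png

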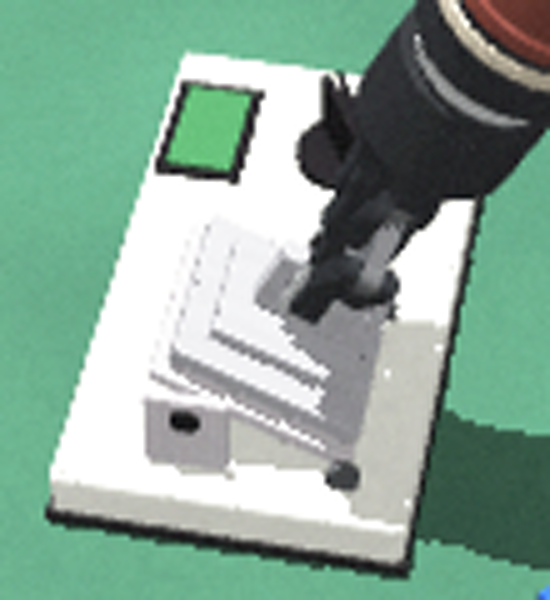

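View pics/w10.png

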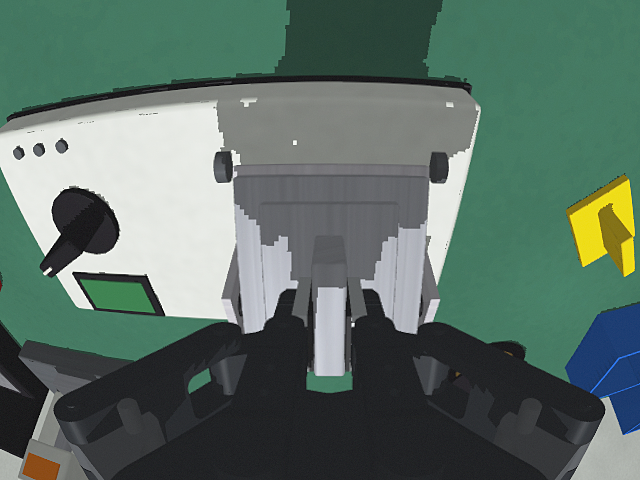

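```bash
python3 - <<'E'
from h import *
import pickle
from bench import bot
np.set_printoptions(precision=2,suppress=True)
p=pickle.load(open("w10.pkl","rb"));s=bot.read_state();R=Rq(s['tcp_rot'])
def tr(u,v):
    u=220+(u+.5)/3-.5;v=140+(v+.5)/3-.5
    o,d=fray(p,u,v);return R.T@(o-s['eef_pos']),R.T@d
def pair(l,r,w):
    (o,a),(_,b)=tr(*l),tr(*r);a=a/a[2];b=b/b[2];k=w/np.linalg.norm(a-b)
    return o+a*k,o+b*k
P=[]
for l,r in [((42,108),(626,108)),((49,290),(617,290)),((58,430),(607,430)),((72,577),(590,577))]:
    A,B=pair(l,r,88);m=(A+B)/2;P.append(m);print(m)
P=np.array(P);k=np.polyfit(P[:,0],P[:,2],1);print("rel slope deg",np.degrees(np.arctan(k[0])), k)
a,b=pair((120,190),(535,190),60);print("plate mid edge",(a+b)/2,a,b)
print(s['ft_force'],s['moment'])
E
```

```text
[48.49  0.2  39.99]
[20.36  0.09 38.93]
[-2.65  0.05 38.02]
[-30.06  -0.14  38.47]
rel slope deg 1.2099282897131285 [ 0.02 38.66]
plate mid edge [36.97 -0.81 32.99] [ 36.95 -30.81  32.99] [37.   29.19 32.99]
[-1.51 -0.18  7.65] [-0.04  0.48  0.01]
```

```bash
python3 - <<'E'
from h import *
from bench import bot
np.set_printoptions(precision=2,suppress=True)
F=[];M=[]
for i in range(10):
    bot.snapshot("wrist" if i%2 else "side");s=bot.read_state();R=Rq(s['tcp_rot']);F.append(R.T@s['ft_force']);M.append(R.T@s['moment'])
print("tool-frame F",np.mean(F,0),np.std(F,0),"M",np.mean(M,0),np.std(M,0),s['t'],s['eef_pos'],np.abs(s['joint_velocities']).max())
E
```

```text
tool-frame F [-0.31  0.6  -7.61] [0.54 0.44 0.44] M [-0.03  0.52  0.01] [0.03 0.02 0.04] 19.975 [511.76 -54.87 116.38] 0.00033929790477141275
```

The press is about 10 N net of the plate's weight. To check flushness I'll back off briefly for a moment baseline.

>>> step_arm([
  [0, 0, 0, 0, 0, -0.2, 0],
  [0, 0, 0, 0, 0, -0.2, 0],
  [0, 0, 0, 0, 0, 0, 0],
  [0, 0, 0, 0, 0, 0, 0],
  [0, 0, 0, 0, 0, 0, 0],
])

```text
t: 20.6
eef_pos: [507.1, -55.0, 125.0]
tcp_rot: [0.218, -0.027, 0.976, 0.006]
ft_force: [0.2, -0.3, -3.2]
finger_gap: 0.125
```

```bash
cat > avg.py <<'E'
from h import *
from bench import bot
import cv2
np.set_printoptions(precision=2,suppress=True)
F=[];M=[]
for i in range(8):
    im=bot.snapshot("side");s=bot.read_state();R=Rq(s['tcp_rot']);F.append(R.T@s['ft_force']);M.append(R.T@s['moment'])
cv2.imwrite("pics/avg%.1f.png"%s['t'],im)
print("tool-frame F",np.mean(F,0),"M",np.mean(M,0),s['t'],s['eef_pos'],s['finger_gap'],np.abs(s['joint_velocities']).max())
E
python3 avg.py; python3 plan.py 25 3.1 526,-54,86 33|head -2
```

```text
tool-frame F [ 1.17 -0.04  2.76] M [-0.01  0.69  0.01] 21.0 [507.3  -55.02 125.18] 0.12759967059206148 0.0011132376317989248
t 21.0 pos [507.305 -55.018 125.178] tgt [512.074 -54.754 115.908]
in face frame [-0.411 -0.005 43.42 ]
```

The moment change puts the centre of pressure within about 11 mm of the plate's middle. An edge contact would be at 36 mm, so the plate is seated flat. Pressing again by the same amount.

>>> step_arm([
  [0, 0, 0, 0, 0, 0.2, 0],
  [0, 0, 0, 0, 0, 0.1, 0],
  [0, 0, 0, 0, 0, 0.05, 0],
  [0, 0, 0, 0, 0, 0.05, 0],
  [0, 0, 0, 0, 0, 0, 0],
  [0, 0, 0, 0, 0, 0, 0],
  [0, 0, 0, 0, 0, 0, 0],
  [0, 0, 0, 0, 0, 0, 0],
])

```text
t: 22.0
eef_pos: [511.8, -54.9, 116.5]
tcp_rot: [0.218, -0.027, 0.975, 0.006]
ft_force: [-4.2, 0.4, 6.4]
finger_gap: 0.131
```

```bash
python3 avg.py; python3 plan.py 25 3.1 526,-54,86 33; python3 - <<'E'
from bench import bot
import cv2
cv2.imwrite("pics/w11.png",bot.snapshot("wrist"))
E
```

```text
tool-frame F [ 0.77  0.47 -7.55] M [-0.02  0.77  0.01] 22.4 [511.78 -54.89 116.51] 0.13342101290799704 0.0013322099547769064
t 22.4 pos [511.778 -54.887 116.509] tgt [512.074 -54.754 115.908]
in face frame [-0.021 -0.117 33.672]
shift in tool/25 [-0.001  0.005  0.027] shift in target tool axes/25 [-0.001  0.005  0.027]
rotvec/8deg [0.001 0.029 0.007]
yaw tool x -176.8406993765983 tilt 25.23484100405098
F along n 7.302207554313273 F [-4.094  0.117  6.154] q [-0.35   0.161 -0.866  0.134  0.169 -0.37 ]
```

View pics/w11.png

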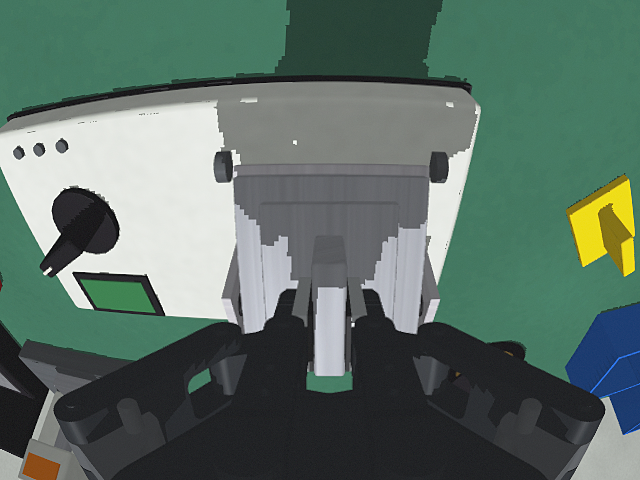

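The plate (near edge at row 203, columns 261–398) is centred on the face (columns 235–428). The knob still shows the new position at (85,225). The net press is about 10.3 N, or roughly 4.1 mm of spring travel, and the arm is at rest, so I'll hand it in.

```bash
python3 -c "
from bench import bot
print(bot.close_job()); print(bot.read_state()['t'])"
```

```text
the job is handed in; nothing more can be done
None
the job is handed in; nothing more can be done
```

I turned the selector knob about 60° clockwise to its next position, then picked up the grey wide plate and pressed it on the sloped face. I handed the job in at about 22.5 s with the plate still held there; no verdict was reported.

**Last checks:**
- **Knob:** the last wrist picture still shows it in the new position.
- **Press:** about 10.3 N after allowing for the plate's weight, which is about 4.1 mm of spring travel by the given spring law.
- **Centring:** within about 1 mm each way by the wrist camera.
- **Tilt and yaw:** the tool was tilted 25.2°, against about 25.3–25.7° measured for the face. Yaw is within about 0.1°.
- **Flushness:** the moment readings put the centre of pressure roughly 10–15 mm from the plate's middle, where contact on one edge would be 36 mm.
- **Bystanders:** none was touched that I could see, but I did not re-measure their positions at the end.

**Disagreements:**
- The side and top cameras alone gave the slope as 19.5°. I trusted the wrist views, which agreed with each other and with the moment readings.
- One late wrist estimate suggested the face is about 1.2° steeper than the plate, still inside the 3.4° limit.
- The two moment checks placed the pressure 9–15 mm from the plate's middle, and they disagreed on which side, depending on the sensor position assumed.

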